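Load a club head into the scanner through its dust flap

TASK

Slide the carrier with the clamped iron head, nose first, through the spring dust flap of the bench scanner until it is fully home: it must meet the stop inside, wherever the last user clamped it, and be pressed firmly against it for a moment (about 10 N, never more than 40 N). Then let go with the carrier still against the stop, its seat pin pushed in and the flap closed behind it, and leave the bottle, jar and tape roll beside it undisturbed.

Things in the scene. Friction and masses are not known exactly. Their poses are not given: they have to be found in the camera images.
- scanner: Fixed grey bench cabinet with a white raised rear housing. Origin: on the bench at the middle of its entry gate; +x points along the lane into the cabinet, +y to the lane's left, z up. 240 mm long (x 0 to 240), 170 wide, 90 high (165 from x 115 on). The lane is a tunnel 76 mm wide, 70 high; its floor is the bench. Two flared cheeks 26 mm high lead in, from x -47 (115 mm apart) to 0.
- gate (a point): Same point and axes as the scanner. Across the lane inside stands a solid stop block; the last user clamped its face somewhere between 155 and 195 mm past the gate. It is hidden and its place is not reported: it has to be felt. It is rigid: past first contact the force rises by tens of newtons per millimetre.
- carrier: The carrier: one rigid piece of about 0.6 kg standing on the bench. An aluminium pan 100 mm long, 70 wide, 32 high (3 mm play each side in the lane) with an iron club head clamped in it, then a flat tail bar 20 mm wide, 8 high behind it, ending in an upright handle. Origin on its underside below the middle of the pan, x forward (towards the nose), y across, z up.
- nose (a point): Middle of the carrier's front (nose) face, 50 mm ahead of the carrier's origin and 13 mm above its underside; same axes as the carrier.
- handle (a point): Centre of the carrier's black upright handle block, 275 mm behind the nose face, 36 mm above the bench; same axes as the carrier. The block is 14 mm along x, 40 mm across (y), from 8 to 58 mm above the bench; grasp it from above. It stays outside: with the carrier home it stands 80 to 120 mm in front of the gate.
- flap (a joint): Black dust flap hinged along its top edge, 62 mm above the bench, 6 mm inside the gate; 72 mm wide, lower edge 14 mm above the bench, so it closes over the tail bar once the pan is past it. Rad: 0 closed, grows as it swings into the cabinet (to 1.5); a spring shuts it. Sliding the carrier and pushing the flap open together take 2 to 7 N, which is not yet the stop.
- pin (a joint): The sprung seat pin in the face of the hidden stop: travel in m, 0 standing out 6 mm, 0.006 when the nose lies against the stop face. Its spring is under 0.5 N, too weak to push the carrier back.
- glue_bottle: Bystander: green bottle with a white label and red cap, 44 mm across, 100 mm high, origin under its foot.
- ferrule_jar: Bystander: pale grey jar with a steel lid, 52 mm across, 60 mm high, origin under its foot.
- tape_roll: Bystander: roll of paper tape lying flat, 84 mm across, 24 mm high, origin at its underside.

How it is judged (in metres and radians):
On the way, in this order (a step that is already met when the one before it is completed fails the run):
1. the carrier's nose is inside the gate with the flap pushed open (value of joint flap above 0.4 rad and x of nose in the frame of scanner above 0.02 m and angle between the x axis of nose and the x axis of scanner, either way round below 0.2 rad), for 0.05 s.
2. the carrier is pressed against the stop with more than 4 N, the seat pin in (value of joint pin above 0.004 m and x of nose in the frame of scanner above 0.148 m and contact force between carrier and scanner above 4 N), for 0.15 s.
At the end, for the whole second after the job is handed in: The carrier lies flat and at rest in the lane within 2.5 mm of the stop face (seat pin in by more than 3.5 of its 6 mm, nose more than 148 mm past the gate) and the flap hangs closed behind it (under 0.08 rad), handle released (value of joint pin above 0.0035 m and value of joint flap below 0.08 rad and x of nose in the frame of scanner above 0.148 m and linear speed of carrier below 0.01 m/s and angle between carrier's own z axis and vertical below 0.1 rad); the robot touches nothing.
It fails at once if the carrier is pushed against the scanner with more than 40 N (contact force between carrier and scanner above 40 N).
It fails at once if the bottle, jar or tape roll is shifted by more than 20 mm (distance of any of glue_bottle, ferrule_jar, tape_roll from where it was at the start of the episode above 0.02 m).
It also fails if it takes over 54 s, if anything falls off the work surface, if the arm or the gripper's body presses on something with over 40 N, if the wrist force passes 120 N, or if a joint passes its speed limit or range.

ROBOT

A 6-joint arm with a two-finger parallel gripper is mounted at the origin on the work surface. World frame = base frame: x ahead of the robot, y to its left, z up, the work surface at z = 0. Lengths are in mm, angles in rad, forces in N, time in s.
With the tool pointing down it reaches from about 350 to 975 mm from the base axis. Payload 7.1 kg.
Tool frame: the origin (TCP) lies between the finger pads; the fingertips stand 8 mm ahead of it and the grasp point (between the pads) lies 11 mm behind it; x points along the fingers, y is the direction in which the jaws open and shut, and the axes are right-handed (so a half turn about x gives the same grasp; the last joint's range is limited). The gripper opens to 88 mm and grips with 3 to 60 N. Pads are 20 mm wide; open, the fingers measure 115 mm over their backs; the gripper's body (75 mm by 178 mm) begins 61 mm behind the grasp point.
Start: joints at [1.235, 0.423, 1.63, -0, 1.089, -0.019], TCP at [194.673, 593.892, 230.675] pointing down, gripper open.
Joint ranges: [-3, 3], [-0.9, 2.11], [0.09, 2.58], [-1.31, 4.45], [0.11, 2.69], [-2.54, 2.54]. Speed limits (rad/s): [2.39, 2.39, 3.01, 3.14, 3.14, 3.14].

INTERFACE

Orientations are given as a rotation vector (axis times angle).
In Python, from workcell import ctrl gives the robot as it stands.
- The arm moves only by the tool apply_moves, never from a script. Its argument "increments" is a list of rows, each an object with "gripper": the opening in per cent of the stroke, from 0 (shut) to 100 (fully open); "delta_pos": the shift along the tool's x, y, z in cm, a list of three; "dr": the turn, a rotation vector about the tool's x, y, z in rad, a list of three. In form: [{"gripper": gripper, "delta_pos": [dx, dy, dz], "dr": [ax, ay, az]}, ...]. A call has exactly 5 rows; each row shifts and turns the commanded pose from where the row before left it, along the tool's axes as they then stand; what a row does not reach is not made up. A row lasts 1/12 s, in which the tool goes at most 41.7 mm and 7.16 degrees, less where a joint would pass 70% of its speed; a pose out of reach is approached as far as the arm can. A call with a gripper value outside its range is refused whole. The fingers move at their own pace and stop on an object; the grip force is fixed at half the most. Time passes only in rows, so rows that do not move let the fingers close, or fill a call up. It gives the time, the measured TCP pose, the force and the opening at its end, in the units of the state.
- ctrl.get_obs(): the state, without advancing time (a new reading comes with each control period).
- ctrl.get_image(name): name is "scene" or "top" or "wrist"; returns a dict with "img" (420x560x3 uint8, red, green, blue), "range_z" (420x560 float32, mm along the optical axis (not along the pixel's ray), 0 where there is no reading), "mtx" (3x3 intrinsics, pixels), "rvec" (rotation vector, rad) and "tvec" (3), from world to camera coordinates, as OpenCV has them. Camera axes: x right, y down, z forward; pixel columns grow to the right and rows downward; lengths in mm; the calibration is good to about 2 mm. The wrist camera is an equidistant fisheye: a pixel r from the principal point sees the ray r / f radians off the axis. A picture is of the moment at which its call begins.
- ctrl.close_job(): hands the job in, once; it reports no verdict.
The state is a dict: "t": time; "qpos": joint angles; "qvel": joint speeds; "joint_torque": joint torques, N m; "ee_pos": TCP position; "orientation": TCP orientation; "ft_force": force on the tool from outside, world axes, zero at the start; "moment": the same for the moment, N m; "width": finger opening in mm.
Only numpy, scipy, OpenCV 4.12 (cv2) and the standard library are available. Lean on these libraries where they do the work, as an engineer would, in place of code of your own. Each camera call takes 0.05 s, during which the arm holds its last target. There are 200 camera calls.

## Working session

There is one attempt and no reset: what is moved stays moved. The work goes in short steps, Python scripts to look and compute and a tool call to move; the robot and the scene stay as the last step left them, time stands still between calls to the robot, and variables do not carry over. Pictures are saved under pics/ and viewed, about 8 in all and at most 12, crops included, and the job is handed in when it is done.

Besides the shell and the picture viewer there is one more tool, called after "Request:" by a JSON object that holds its "fn" and its "kwargs", one argument or row to a line. apply_moves: Moves the arm, as the interface text tells. Its arguments: {"type":"object","properties":{"increments":{"type":"array","items":{"type":"object","properties":{"gripper":{"type":"number"},"delta_pos":{"type":"array","items":{"type":"number"}},"dr":{"type":"array","items":{"type":"number"}}}}}},"required":["increments"]}

```bash
mkdir -p pics; ls; python3 - <<'E'
from workcell import ctrl
import cv2,numpy as np
o=ctrl.get_obs();print(o)
for n in("top","scene"):
    d=ctrl.get_image(n);cv2.imwrite(f"pics/{n}0.png",d["img"][:,:,::-1]);np.savez(f"pics/{n}0.npz",**d)
    print(n,d["mtx"],d["rvec"],d["tvec"])
E
```

```text
pics
{'t': 0.0, 'qpos': array([ 1.23498218e+00,  4.23763753e-01,  1.63069750e+00, -1.24572958e-05,
        1.08859104e+00, -1.90228828e-02]), 'qvel': array([-7.15602606e-04, -7.65887136e-04,  4.57232907e-04,  4.23663145e-04,
        5.69962603e-05, -1.35614486e-03]), 'joint_torque': array([-2.49952527e-04, -5.44649148e+01, -2.73659384e+01,  6.42934721e-02,
        2.29060685e-02, -1.43394800e-04]), 'ee_pos': array([194.5128548 , 593.38990192, 229.94686855]), 'orientation': array([ 0.24748918,  1.5567076 , -0.24975689]), 'ft_force': array([-0.56612446,  0.2305106 ,  0.41355748]), 'moment': array([0.01598842, 0.01308652, 0.05953982]), 'width': 87.53173064151666}
top [[484.35223132   0.         284.42276348]
 [  0.         484.35223132 212.89330576]
 [  0.           0.           1.        ]] [ 2.05441465 -2.16076831  0.23165298] [107.46894071 617.129261   902.91647982]
scene [[537.55221511   0.         272.82603301]
 [  0.         537.55221511 207.05609011]
 [  0.           0.           1.        ]] [ 2.10686139  0.67703819 -0.35536167] [-529.38927399  -90.58519148 1561.42811722]
```

View pics/top0.png

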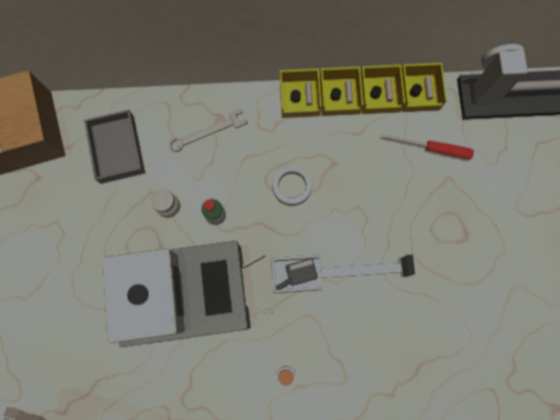

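View pics/scene0.png

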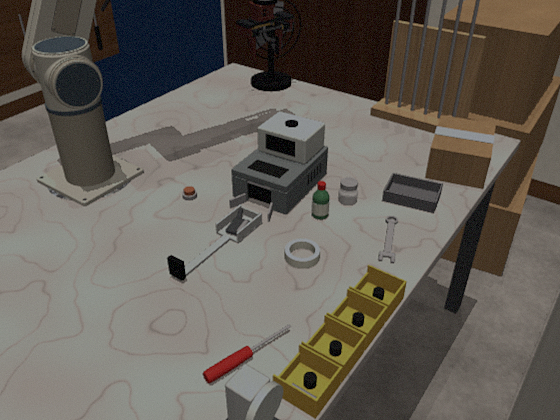

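The top view shows the scanner at about (175,292), with its gate facing right at px x≈245. The carrier pan is at (297,273), the handle at (407,266), the bottle at (212,210), the jar at (166,204) and the tape roll at (292,185).

```bash
cat > h.py <<'E'
import numpy as np,cv2
def cloud(d):
    z=d["range_z"].astype(float);h,w=z.shape;u,v=np.meshgrid(np.arange(w),np.arange(h));K=d["mtx"]
    P=np.stack([(u-K[0,2])/K[0,0]*z,(v-K[1,2])/K[1,1]*z,z],-1)
    R=cv2.Rodrigues(d["rvec"])[0]
    W=(P-d["tvec"].ravel())@R; W[z==0]=np.nan
    return W
def rect(W,m):
    p=W[m][:,:2].astype(np.float32); return cv2.minAreaRect(p),len(p),np.nanmedian(W[m][:,2])
E
python3 - <<'E'
from h import *
np.set_printoptions(precision=1,suppress=True)
d=np.load("pics/top0.npz");W=cloud(d);Z=W[...,2];v,u=np.mgrid[:420,:560]
def box(a,b,c,e):return (u>=a)&(u<b)&(v>=c)&(v<e)
for (x,y) in[(175,292),(297,273),(407,266),(212,210),(166,204),(292,185),(350,320)]:print(x,y,W[y,x])
for n,m in dict(roof=box(90,260,230,355)&(Z>155)&(Z<175),low=box(90,260,230,355)&(Z>82)&(Z<98),cheek=box(235,275,225,350)&(Z>18)&(Z<34),
  pan=box(265,330,245,305)&(Z>22)&(Z<60),handle=box(395,425,250,285)&(Z>48)&(Z<68),bar=box(325,398,255,285)&(Z>4)&(Z<14)).items():
    r=rect(W,m);print(n,r, cv2.boxPoints(r[0]).tolist() if n in('low','roof','handle','pan') else '')
    p=W[m][:,:2];q=p-p.mean(0);s=np.linalg.svd(q,full_matrices=False)[2][0];print('  mean',p.mean(0),'axis deg',np.degrees(np.arctan2(s[1],s[0])))
i=cv2.resize(d["img"][225:355,230:430,::-1],(800,520),interpolation=cv2.INTER_CUBIC);cv2.imwrite("pics/topc.png",np.clip(i*1.6,0,255).astype(np.uint8))
E
```

```text
175 292 [470.3 276.1 154. ]
297 273 [504.9  56.5  21.2]
407 266 [ 504.5 -160.5   56.2]
212 210 [631.8 219.   81.1]
166 204 [653.3 314.5  62.5]
292 185 [697.6  56.1   0.3]
350 320 [405.8 -47.1  -0.6]
roof (((469.99005126953125, 336.7413330078125), (150.1861572265625, 122.91981506347656), 5.082208156585693), 5978, np.float64(164.48593506135495)) [[389.7477722167969, 391.3074951171875], [400.6366271972656, 268.87091064453125], [550.2322998046875, 282.1751708984375], [539.343505859375, 404.61175537109375]]
  mean [468.  335.8] axis deg -175.25629043900895
low (((474.8341979980469, 282.4002990722656), (170.50198364257812, 239.35198974609375), 4.935407638549805), 5972, np.float64(89.79477216441937)) [[379.6032409667969, 394.2981872558594], [400.1953430175781, 155.8336639404297], [570.065185546875, 170.50241088867188], [549.4730224609375, 408.9669189453125]]
  mean [472.8 228.4] axis deg 155.57436711969186
cheek (((482.99908447265625, 135.58551025390625), (164.64126586914062, 68.4264144897461), 0.4030185043811798), 238, np.float64(26.272406430296265)) 
  mean [495.6 131.2] axis deg 179.6743
[... 221 characters left out ...]
33013916016], [540.7596435546875, 9.386642456054688], [538.796630859375, 108.27999877929688]]
  mean [504.9  65.1] axis deg 122.42783495300537
handle (((508.4224853515625, -166.80999755859375), (39.4721565246582, 14.975181579589844), 0.3605470061302185), 164, np.float64(57.185621074729376)) [[488.6396789550781, -159.44674682617188], [488.7339172363281, -174.421630859375], [528.205322265625, -174.17324829101562], [528.111083984375, -159.1983642578125]]
  mean [ 508.1 -166.3] axis deg -178.98082722309164
bar (((508.8412170410156, -77.40101623535156), (150.03738403320312, 50.76847839355469), 84.7989501953125), 712, np.float64(7.851040188681609)) 
  mean [506.9 -76.9] axis deg -89.30873448321252
```

View pics/topc.png

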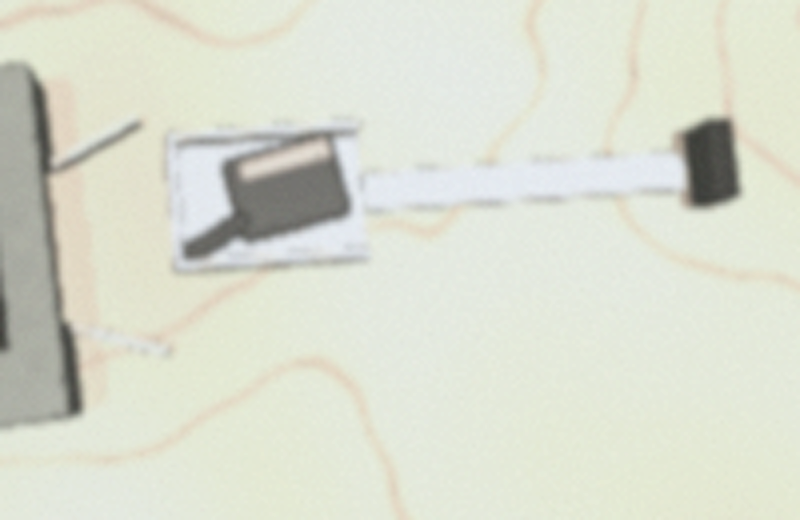

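The crop confirms it: the nose of the carrier faces the gate, off by about 4° and 10 mm. Next I'll work out the approach to the handle.

```bash
cat >> h.py <<'E'
from scipy.spatial.transform import Rotation as Ro
G=np.array([485.1,163.2]);LY=np.radians(94.94);D=np.array([np.cos(LY),np.sin(LY)]);L=np.array([-D[1],D[0]])
def to(target_xyz,jaw_ang,o=None):
    """print cm in tool axes and x-turn to reach the TCP target with tool y along the angle (mod pi)"""
    from workcell import ctrl
    o=o or ctrl.get_obs();R=Ro.from_rotvec(o["orientation"]);M=R.as_matrix()
    ya=np.arctan2(M[1,1],M[0,1]);da=(jaw_ang-ya+np.pi/2)%np.pi-np.pi/2
    print("tool axes(cols)\n",M.round(3),"\n q6",o["qpos"][5].round(3),"pos",o["ee_pos"].round(1),"F",o["ft_force"].round(2),"w",o["width"])
    print("delta cm",(M.T@(np.array(target_xyz)-o["ee_pos"])/10).round(2),"turn about x",(-da).round(4))
E
python3 - <<'E'
from h import *
a=np.radians(90.97)
to([508.2,-166.5,130],a+np.pi/2)
E
```

```text
tool axes(cols)
 [[-0.     0.312  0.95 ]
 [-0.001  0.95  -0.312]
 [-1.    -0.001 -0.   ]] 
 q6 -0.019 pos [194.5 593.4 230. ] F [-0.08  0.13  0.94] w 87.54054787537952
delta cm [ 10.08 -62.43  53.48] turn about x 1.2371
```

Request:
{"fn": "apply_moves", "kwargs": {
  "increments": [
    {"gripper": 100,"delta_pos": [0,-3.1,2.65],"dr": [0,0,0]},
    {"gripper": 100,"delta_pos": [0,-3.1,2.65],"dr": [0,0,0]},
    {"gripper": 100,"delta_pos": [0,-3.1,2.65],"dr": [0,0,0]},
    {"gripper": 100,"delta_pos": [0,-3.1,2.65],"dr": [0,0,0]},
    {"gripper": 100,"delta_pos": [0,-3.1,2.65],"dr": [0,0,0]}
  ]
}}

```text
t: 0.52
ee_pos: [272.3, 403.4, 230.3]
orientation: [0.248, 1.557, -0.249]
ft_force: [0.5, -0.4, -0.8]
width: 87.6
```

Request:
{"fn": "apply_moves", "kwargs": {
  "increments": [
    {"gripper": 100,"delta_pos": [0,-3.1,2.65],"dr": [0,0,0]},
    {"gripper": 100,"delta_pos": [0,-3.1,2.65],"dr": [0,0,0]},
    {"gripper": 100,"delta_pos": [0,-3.1,2.65],"dr": [0,0,0]},
    {"gripper": 100,"delta_pos": [0,-3.1,2.65],"dr": [0,0,0]},
    {"gripper": 100,"delta_pos": [0,-3.1,2.65],"dr": [0,0,0]}
  ]
}}

```text
t: 0.93
ee_pos: [350.0, 214.9, 230.6]
orientation: [0.248, 1.556, -0.248]
ft_force: [0.8, -0.7, 0.1]
width: 87.9
```

Request:
{"fn": "apply_moves", "kwargs": {
  "increments": [
    {"gripper": 100,"delta_pos": [0,-3.1,2.65],"dr": [0,0,0]},
    {"gripper": 100,"delta_pos": [0,-3.1,2.65],"dr": [0,0,0]},
    {"gripper": 100,"delta_pos": [0,-3.1,2.65],"dr": [0,0,0]},
    {"gripper": 100,"delta_pos": [0,-3.1,2.65],"dr": [0,0,0]},
    {"gripper": 100,"delta_pos": [0,-3.1,2.65],"dr": [0,0,0]}
  ]
}}

```text
t: 1.35
ee_pos: [427.7, 26.1, 230.7]
orientation: [0.249, 1.556, -0.249]
ft_force: [0.7, 0.4, -0.0]
width: 87.9
```

Request:
{"fn": "apply_moves", "kwargs": {
  "increments": [
    {"gripper": 100,"delta_pos": [0,-3.1,2.65],"dr": [0,0,0]},
    {"gripper": 100,"delta_pos": [0,-3.1,2.65],"dr": [0,0,0]},
    {"gripper": 100,"delta_pos": [0,-3.1,2.65],"dr": [0,0,0]},
    {"gripper": 100,"delta_pos": [0,-3.1,2.65],"dr": [0,0,0]},
    {"gripper": 100,"delta_pos": [0,-3.1,2.65],"dr": [0,0,0]}
  ]
}}

```text
t: 1.77
ee_pos: [505.3, -162.5, 230.5]
orientation: [0.249, 1.557, -0.249]
ft_force: [0.7, 0.3, -0.4]
width: 87.9
```

Request:
{"fn": "apply_moves", "kwargs": {
  "increments": [
    {"gripper": 100,"delta_pos": [0,0,0],"dr": [0.12,0,0]},
    {"gripper": 100,"delta_pos": [0,0,0],"dr": [0.12,0,0]},
    {"gripper": 100,"delta_pos": [0,0,0],"dr": [0.12,0,0]},
    {"gripper": 100,"delta_pos": [0,0,0],"dr": [0.12,0,0]},
    {"gripper": 100,"delta_pos": [0,0,0],"dr": [0.12,0,0]}
  ]
}}

```text
t: 2.18
ee_pos: [504.8, -160.5, 230.2]
orientation: [0.72, 1.449, -0.721]
ft_force: [0.2, -0.3, -0.5]
width: 87.9
```

Request:
{"fn": "apply_moves", "kwargs": {
  "increments": [
    {"gripper": 100,"delta_pos": [1,0,0],"dr": [0.12,0,0]},
    {"gripper": 100,"delta_pos": [1,0,0],"dr": [0.12,0,0]},
    {"gripper": 100,"delta_pos": [1,0,0],"dr": [0.12,0,0]},
    {"gripper": 100,"delta_pos": [1,0,0],"dr": [0.12,0,0]},
    {"gripper": 100,"delta_pos": [1,0,0],"dr": [0.12,0,0]}
  ]
}}

```text
t: 2.6
ee_pos: [504.9, -160.3, 180.0]
orientation: [1.174, 1.232, -1.174]
ft_force: [-0.4, -0.7, 0.6]
width: 87.6
```

```bash
python3 - <<'E'
from h import *
from workcell import ctrl
d=ctrl.get_image("wrist");i=d["img"][:,:,::-1];cv2.imwrite("pics/w1.png",np.clip(i*1.5,0,255).astype(np.uint8));np.savez("pics/w1.npz",**d)
a=np.radians(90.97)
to([508.2,-166.5,29],a+np.pi/2)
E
```

```text
tool axes(cols)
 [[-0.003  0.999  0.041]
 [ 0.001  0.041 -0.999]
 [-1.    -0.003 -0.001]] 
 q6 -0.371 pos [ 503.8 -159.9  178.2] F [-1.14  0.96 -1.36] w 87.40452323806838
delta cm [14.91  0.46  0.7 ] turn about x 0.0239
```

View pics/w1.png

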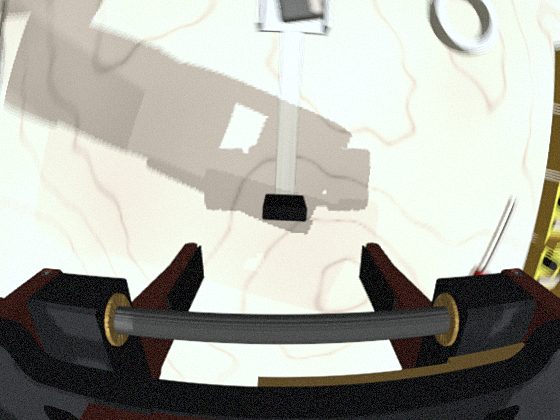

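The wrist view shows the handle at (284,207), centred between the fingertips at (195,250) and (368,250). Going down to grasp it.

Request:
{"fn": "apply_moves", "kwargs": {
  "increments": [
    {"gripper": 100,"delta_pos": [2.0,0.1,0.2],"dr": [0.024,0,0]},
    {"gripper": 100,"delta_pos": [2.0,0.16,0.2],"dr": [0,0,0]},
    {"gripper": 100,"delta_pos": [2.0,0.1,0.2],"dr": [0,0,0]},
    {"gripper": 100,"delta_pos": [2.0,0.1,0.1],"dr": [0,0,0]},
    {"gripper": 100,"delta_pos": [2.0,0,0],"dr": [0,0,0]}
  ]
}}

```text
t: 3.07
ee_pos: [510.2, -167.4, 80.0]
orientation: [1.185, 1.224, -1.185]
ft_force: [-0.0, -0.5, -0.1]
width: 87.8
```

Request:
{"fn": "apply_moves", "kwargs": {
  "increments": [
    {"gripper": 100,"delta_pos": [1.3,0,0],"dr": [0,0,0]},
    {"gripper": 100,"delta_pos": [1.3,0,0],"dr": [0,0,0]},
    {"gripper": 100,"delta_pos": [1.3,0,0],"dr": [0,0,0]},
    {"gripper": 100,"delta_pos": [1.0,0,0],"dr": [0,0,0]},
    {"gripper": 100,"delta_pos": [0,0,0],"dr": [0,0,0]}
  ]
}}

```text
t: 3.48
ee_pos: [508.8, -166.8, 30.0]
orientation: [1.185, 1.227, -1.187]
ft_force: [-0.4, -0.3, -0.6]
width: 88.3
```

```bash
python3 - <<'E'
from h import *
to([508.2,-166.5,29],np.radians(180.97))
E
```

```text
tool axes(cols)
 [[-0.003  0.999  0.032]
 [ 0.001  0.032 -0.999]
 [-1.    -0.003 -0.001]] 
 q6 -0.371 pos [ 508.8 -166.8   30. ] F [-0.41 -0.3  -0.56] w 88.25527481750703
delta cm [ 0.1  -0.06 -0.03] turn about x 0.0148
```

Request:
{"fn": "apply_moves", "kwargs": {
  "increments": [
    {"gripper": 0,"delta_pos": [0.1,0,0],"dr": [0.015,0,0]},
    {"gripper": 0,"delta_pos": [0,0,0],"dr": [0,0,0]},
    {"gripper": 0,"delta_pos": [0,0,0],"dr": [0,0,0]},
    {"gripper": 0,"delta_pos": [0,0,0],"dr": [0,0,0]},
    {"gripper": 0,"delta_pos": [0,0,0],"dr": [0,0,0]}
  ]
}}

```text
t: 3.9
ee_pos: [510.4, -167.3, 31.3]
orientation: [1.198, 1.215, -1.197]
ft_force: [0.6, -1.0, -0.4]
width: 57.7
```

Request:
{"fn": "apply_moves", "kwargs": {
  "increments": [
    {"gripper": 0,"delta_pos": [0,0,0],"dr": [0,0,0]},
    {"gripper": 0,"delta_pos": [0,0,0],"dr": [0,0,0]},
    {"gripper": 0,"delta_pos": [0,0,0],"dr": [0,0,0]},
    {"gripper": 0,"delta_pos": [0,0,0],"dr": [0,0,0]},
    {"gripper": 0,"delta_pos": [0,0,0],"dr": [0,0,0]}
  ]
}}

```text
t: 4.32
ee_pos: [509.7, -167.2, 30.8]
orientation: [1.197, 1.217, -1.198]
ft_force: [-2.3, -0.6, 4.4]
width: 39.7
```

```bash
python3 - <<'E'
from h import *
from workcell import ctrl
print(G-331.4*D)
to([*(G-331.4*D),29],LY+np.pi/2)
E
```

```text
[ 513.6376767  -166.96898856]
tool axes(cols)
 [[-0.001  1.     0.016]
 [-0.     0.016 -1.   ]
 [-1.    -0.001  0.   ]] 
 q6 -0.354 pos [ 509.7 -167.2   30.8] F [-2.31 -0.58  4.43] w 39.688242761445494
delta cm [ 0.18  0.39 -0.02] turn about x -0.0707
```

Request:
{"fn": "apply_moves", "kwargs": {
  "increments": [
    {"gripper": 0,"delta_pos": [0,0.1,0],"dr": [-0.018,0,0]},
    {"gripper": 0,"delta_pos": [0,0.1,0],"dr": [-0.018,0,0]},
    {"gripper": 0,"delta_pos": [0,0.1,0],"dr": [-0.018,0,0]},
    {"gripper": 0,"delta_pos": [0,0.1,0],"dr": [-0.017,0,0]},
    {"gripper": 0,"delta_pos": [0,0,0],"dr": [0,0,0]}
  ]
}}

```text
t: 4.73
ee_pos: [515.1, -167.1, 30.8]
orientation: [1.145, 1.248, -1.144]
ft_force: [3.5, 0.8, 1.6]
width: 39.8
```

```bash
python3 - <<'E'
from h import *
from workcell import ctrl
d=ctrl.get_image("top");W=cloud(d);Z=W[...,2];cv2.imwrite("pics/top1.png",np.clip(cv2.resize(d["img"][200:380,90:450,::-1],(800,400))*1.5,0,255).astype(np.uint8))
s=(W[...,:2]-G)@D;l=(W[...,:2]-G)@L
m=(s>-175)&(s<-50)&(abs(l)<55)&(Z>22)&(Z<60)
r=rect(W,m);print(r);p=cv2.boxPoints(r[0]);print("s,l of corners",np.c_[(p-G)@D,(p-G)@L].round(1).tolist())
c=np.array(r[0][0])-G;print("centre s,l",c@D,c@L)
m=(s>-60)&(s<-3)&(abs(l)<70)&(Z>18)&(Z<34);q=np.c_[s[m],l[m]]
for a in range(-55,0,10):
    k=(q[:,0]>a)&(q[:,0]<a+10);print(a,np.sort(q[k,1]).round(0))
to([*(G-331.4*D),29],LY+np.pi/2)
E
```

```text
(((494.5013732910156, 56.92240905761719), (70.26346588134766, 99.70602416992188), 5.493359565734863), 592, np.float64(28.188662520701396))
s,l of corners [[-57.2, 35.4], [-156.9, 34.4], [-156.2, -35.8], [-56.5, -34.9]]
centre s,l -106.6923900417929 -0.21462395811917995
-55 [-58. -57.  58.  60.  62.]
-45 [-61. -60. -59. -58. -57. -57. -57. -57. -57. -56. -55. -55. -55. -54.
 -53. -53.  55.  55.  55.  56.  57.  57.  57.  57.  59.  59.  59.  59.]
-35 [-56. -55. -54. -54. -54. -53. -52. -52. -52. -52. -52. -51. -50. -50.
 -49.  51.  51.  52.  52.  53.  53.  54.  54.  54.  56.  56.  56.]
-25 [-53. -53. -51. -51. -51. -50. -49. -49. -49. -49. -48. -48. -47. -47.
 -46. -46. -45. -44.  46.  48.  48.  48.  49.  49.  50.  50.  51.  51.
  51.  53.  53.]
-15 [-48. -48. -47. -46. -46. -46. -45. -45. -44. -44. -44. -43. -42. -42.
 -42. -41. -40.  42.  43.  43.  44.  45.  45.  45.  45.  46.  46.  47.
  47.  47.  48.  50.]
-5 [-45. -43. -41.  40.  42.]
tool axes(cols)
 [[ 0.001  0.996  0.087]
 [-0.     0.087 -0.996]
 [-1.     0.001  0.001]] 
 q6 -0.423 pos [ 514.9 -167.1   30.8] F [3.21 1.33 1.52] w 39.39038481600274
delta cm [ 0.18 -0.12 -0.03] turn about x 0.0005
```

View pics/top1.png

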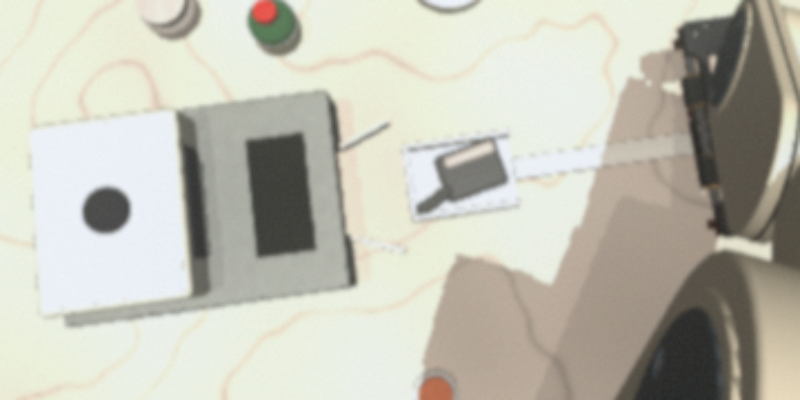

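Pan centre: l=-0.2 mm, s=-106.7, with 0.5° of yaw left. I'll take that out and advance until the nose is about 10 mm short of the gate.

Request:
{"fn": "apply_moves", "kwargs": {
  "increments": [
    {"gripper": 0,"delta_pos": [0,-0.1,-0.2],"dr": [0.009,0,0]},
    {"gripper": 0,"delta_pos": [0,-0.1,-0.5],"dr": [0,0,0]},
    {"gripper": 0,"delta_pos": [0,0,-0.5],"dr": [0,0,0]},
    {"gripper": 0,"delta_pos": [0,0,-0.5],"dr": [0,0,0]},
    {"gripper": 0,"delta_pos": [0,0,-0.5],"dr": [0,0,0]}
  ]
}}

```text
t: 5.2
ee_pos: [510.0, -145.6, 30.8]
orientation: [1.151, 1.244, -1.152]
ft_force: [1.2, -6.2, 3.2]
width: 40.0
```

Request:
{"fn": "apply_moves", "kwargs": {
  "increments": [
    {"gripper": 0,"delta_pos": [0,0,-0.6],"dr": [0,0,0]},
    {"gripper": 0,"delta_pos": [0,0,-0.6],"dr": [0,0,0]},
    {"gripper": 0,"delta_pos": [0,0,-0.6],"dr": [0,0,0]},
    {"gripper": 0,"delta_pos": [0,0,-0.6],"dr": [0,0,0]},
    {"gripper": 0,"delta_pos": [0,0,0],"dr": [0,0,0]}
  ]
}}

```text
t: 5.62
ee_pos: [508.0, -120.7, 30.8]
orientation: [1.151, 1.245, -1.152]
ft_force: [1.3, 1.1, 4.9]
width: 40.0
```

```bash
python3 - <<'E'
from h import *
from workcell import ctrl
d=ctrl.get_image("top");W=cloud(d);Z=W[...,2]
s=(W[...,:2]-G)@D;l=(W[...,:2]-G)@L
m=(s>-145)&(s<-5)&(abs(l)<39)&(Z>22)&(Z<60)
r=rect(W,m);print(r);p=cv2.boxPoints(r[0]);print("s,l of corners",np.c_[(p-G)@D,(p-G)@L].round(1).tolist())
to([*(G-285*D),30],LY+np.pi/2);o=ctrl.get_obs()["ee_pos"][:2]-G;print("tcp s,l",o@D,o@L)
E
```

```text
(((489.29754638671875, 103.50448608398438), (70.24555969238281, 99.88426208496094), 4.93405294418335), 587, np.float64(27.763036548348758))
s,l of corners [[-9.9, 36.1], [-109.8, 36.1], [-109.8, -34.2], [-9.9, -34.2]]
tool axes(cols)
 [[-0.001  0.997  0.077]
 [ 0.     0.077 -0.997]
 [-1.    -0.001 -0.   ]] 
 q6 -0.334 pos [ 508.  -120.7   30.8] F [0.04 4.9  5.57] w 39.8003563530946
delta cm [0.08 0.16 0.01] turn about x -0.0088
tcp s,l -284.83782531924845 1.6275778376488752
```

Request:
{"fn": "apply_moves", "kwargs": {
  "increments": [
    {"gripper": 0,"delta_pos": [0,0,-0.4],"dr": [0,0,0]},
    {"gripper": 0,"delta_pos": [0,0,-0.5],"dr": [0,0,0]},
    {"gripper": 0,"delta_pos": [0,0,-0.5],"dr": [0,0,0]},
    {"gripper": 0,"delta_pos": [0,0,-0.5],"dr": [0,0,0]},
    {"gripper": 0,"delta_pos": [0,0,-0.5],"dr": [0,0,0]}
  ]
}}

```text
t: 6.08
ee_pos: [506.7, -98.1, 30.8]
orientation: [1.151, 1.244, -1.152]
ft_force: [1.1, -7.9, 3.2]
width: 39.8
```

Request:
{"fn": "apply_moves", "kwargs": {
  "increments": [
    {"gripper": 0,"delta_pos": [0,0,-0.5],"dr": [0,0,0]},
    {"gripper": 0,"delta_pos": [0,0,-0.5],"dr": [0,0,0]},
    {"gripper": 0,"delta_pos": [0,0,-0.5],"dr": [0,0,0]},
    {"gripper": 0,"delta_pos": [0,0,-0.5],"dr": [0,0,0]},
    {"gripper": 0,"delta_pos": [0,0,0],"dr": [0,0,0]}
  ]
}}

```text
t: 6.5
ee_pos: [505.1, -77.7, 30.8]
orientation: [1.151, 1.244, -1.152]
ft_force: [1.5, -3.8, 4.5]
width: 39.9
```

```bash
cat >> h.py <<'E'
def st():
    from workcell import ctrl
    for k in range(1):
        o=ctrl.get_obs();p=o["ee_pos"][:2]-G;f=o["ft_force"];M=Ro.from_rotvec(o["orientation"]).as_matrix()
        print("t",o["t"],"tcp s %.1f nose %.1f l %.2f"%(p@D,p@D+275,p@L),"push N %.1f side %.1f"%(-f[:2]@D,f[:2]@L),"z",f[2].round(1),"tool yaw",np.degrees(np.arctan2(M[1,1],M[0,1])).round(2),"w",o["width"].round(1),"mom",o["moment"].round(2))
E
python3 -c "
from h import *;st()"
```

```text
Traceback (most recent call last):
  File "h.py", line 23, in st
    print("t",o["t"],"tcp s %.1f nose %.1f l %.2f"%(p@D,p@D+275,p@L),"push N %.1f side %.1f"%(-f[:2]@D,f[:2]@L),"z",f[2].round(1),"tool yaw",np.degrees(np.arctan2(M[1,1],M[0,1])).round(2),"w",o["width"].round(1),"mom",o["moment"].round(2))
                                                                                                                                                                                                ^^^^^^^^^^^^^^^^
AttributeError: 'float' object has no attribute 'round'
```

Request:
{"fn": "apply_moves", "kwargs": {
  "increments": [
    {"gripper": 0,"delta_pos": [0,0,-0.6],"dr": [0,0,0]},
    {"gripper": 0,"delta_pos": [0,0,-0.6],"dr": [0,0,0]},
    {"gripper": 0,"delta_pos": [0,0,-0.6],"dr": [0,0,0]},
    {"gripper": 0,"delta_pos": [0,0,-0.6],"dr": [0,0,0]},
    {"gripper": 0,"delta_pos": [0,0,-0.6],"dr": [0,0,0]}
  ]
}}

```text
t: 6.92
ee_pos: [502.8, -48.3, 30.8]
orientation: [1.151, 1.244, -1.152]
ft_force: [-0.2, -8.9, 3.6]
width: 40.2
```

Request:
{"fn": "apply_moves", "kwargs": {
  "increments": [
    {"gripper": 0,"delta_pos": [0,0,-0.6],"dr": [0,0,0]},
    {"gripper": 0,"delta_pos": [0,0,-0.6],"dr": [0,0,0]},
    {"gripper": 0,"delta_pos": [0,0,-0.6],"dr": [0,0,0]},
    {"gripper": 0,"delta_pos": [0,0,-0.6],"dr": [0,0,0]},
    {"gripper": 0,"delta_pos": [0,0,0],"dr": [0,0,0]}
  ]
}}

```text
t: 7.33
ee_pos: [500.8, -23.5, 30.8]
orientation: [1.152, 1.245, -1.152]
ft_force: [0.4, -1.1, 5.2]
width: 40.0
```

```bash
sed -i 's/o\["width"\].round(1)/round(float(o["width"]),1)/' h.py; python3 -c "
from h import *;st()"
```

```text
t 7.3333 tcp s -187.4 nose 87.6 l 0.43 push N 1.1 side -0.3 z 5.2 tool yaw 4.44 w 40.0 mom [-0.14  0.06  0.04]
```

Request:
{"fn": "apply_moves", "kwargs": {
  "increments": [
    {"gripper": 0,"delta_pos": [0,0,-0.6],"dr": [0,0,0]},
    {"gripper": 0,"delta_pos": [0,0,-0.6],"dr": [0,0,0]},
    {"gripper": 0,"delta_pos": [0,0,-0.6],"dr": [0,0,0]},
    {"gripper": 0,"delta_pos": [0,0,-0.6],"dr": [0,0,0]},
    {"gripper": 0,"delta_pos": [0,0,-0.6],"dr": [0,0,0]}
  ]
}}

```text
t: 7.75
ee_pos: [498.5, 5.5, 30.8]
orientation: [1.151, 1.244, -1.153]
ft_force: [1.8, -8.7, 5.9]
width: 40.0
```

Request:
{"fn": "apply_moves", "kwargs": {
  "increments": [
    {"gripper": 0,"delta_pos": [0,0,-0.6],"dr": [0,0,0]},
    {"gripper": 0,"delta_pos": [0,0,-0.6],"dr": [0,0,0]},
    {"gripper": 0,"delta_pos": [0,0,-0.6],"dr": [0,0,0]},
    {"gripper": 0,"delta_pos": [0,0,-0.6],"dr": [0,0,0]},
    {"gripper": 0,"delta_pos": [0,0,-0.4],"dr": [0,0,0]}
  ]
}}

```text
t: 8.17
ee_pos: [496.3, 33.7, 30.8]
orientation: [1.151, 1.244, -1.153]
ft_force: [1.5, -6.9, 5.4]
width: 39.6
```

Request:
{"fn": "apply_moves", "kwargs": {
  "increments": [
    {"gripper": 0,"delta_pos": [0,0,-0.1],"dr": [0,0,0]},
    {"gripper": 0,"delta_pos": [0,0,-0.1],"dr": [0,0,0]},
    {"gripper": 0,"delta_pos": [0,0,-0.05],"dr": [0,0,0]},
    {"gripper": 0,"delta_pos": [0,0,-0.05],"dr": [0,0,0]},
    {"gripper": 0,"delta_pos": [0,0,-0.02],"dr": [0,0,0]}
  ]
}}

```text
t: 8.58
ee_pos: [496.0, 36.7, 30.8]
orientation: [1.151, 1.244, -1.153]
ft_force: [0.3, -7.6, 6.1]
width: 39.8
```

```bash
python3 -c "
from h import *;st()"
```

```text
t 8.5833 tcp s -126.9 nose 148.1 l 0.00 push N 7.6 side 0.3 z 6.1 tool yaw 4.44 w 39.8 mom [-1.04  0.05  0.06]
```

Request:
{"fn": "apply_moves", "kwargs": {
  "increments": [
    {"gripper": 0,"delta_pos": [0,0,-0.09],"dr": [0,0,0]},
    {"gripper": 0,"delta_pos": [0,0,-0.09],"dr": [0,0,0]},
    {"gripper": 0,"delta_pos": [0,0,-0.09],"dr": [0,0,0]},
    {"gripper": 0,"delta_pos": [0,0,-0.09],"dr": [0,0,0]},
    {"gripper": 0,"delta_pos": [0,0,-0.04],"dr": [0,0,0]}
  ]
}}

```text
t: 9.0
ee_pos: [495.7, 40.7, 30.8]
orientation: [1.151, 1.244, -1.153]
ft_force: [0.2, -7.4, 4.3]
width: 40.0
```

Request:
{"fn": "apply_moves", "kwargs": {
  "increments": [
    {"gripper": 0,"delta_pos": [0,0,-0.02],"dr": [0,0,0]},
    {"gripper": 0,"delta_pos": [0,0,-0.02],"dr": [0,0,0]},
    {"gripper": 0,"delta_pos": [0,0,-0.02],"dr": [0,0,0]},
    {"gripper": 0,"delta_pos": [0,0,-0.02],"dr": [0,0,0]},
    {"gripper": 0,"delta_pos": [0,0,-0.02],"dr": [0,0,0]}
  ]
}}

```text
t: 9.42
ee_pos: [495.6, 41.6, 30.8]
orientation: [1.151, 1.244, -1.153]
ft_force: [0.9, -6.5, 5.9]
width: 39.5
```

Request:
{"fn": "apply_moves", "kwargs": {
  "increments": [
    {"gripper": 0,"delta_pos": [0,0,-0.02],"dr": [0,0,0]},
    {"gripper": 0,"delta_pos": [0,0,-0.02],"dr": [0,0,0]},
    {"gripper": 0,"delta_pos": [0,0,-0.02],"dr": [0,0,0]},
    {"gripper": 0,"delta_pos": [0,0,-0.02],"dr": [0,0,0]},
    {"gripper": 0,"delta_pos": [0,0,-0.02],"dr": [0,0,0]}
  ]
}}

```text
t: 9.83
ee_pos: [495.5, 42.6, 30.8]
orientation: [1.151, 1.244, -1.153]
ft_force: [0.4, -7.6, 7.0]
width: 40.2
```

Request:
{"fn": "apply_moves", "kwargs": {
  "increments": [
    {"gripper": 0,"delta_pos": [0,0,-0.02],"dr": [0,0,0]},
    {"gripper": 0,"delta_pos": [0,0,-0.02],"dr": [0,0,0]},
    {"gripper": 0,"delta_pos": [0,0,-0.02],"dr": [0,0,0]},
    {"gripper": 0,"delta_pos": [0,0,-0.02],"dr": [0,0,0]},
    {"gripper": 0,"delta_pos": [0,0,-0.02],"dr": [0,0,0]}
  ]
}}

```text
t: 10.25
ee_pos: [495.5, 43.7, 30.8]
orientation: [1.151, 1.244, -1.153]
ft_force: [0.5, -7.2, 6.0]
width: 40.0
```

Request:
{"fn": "apply_moves", "kwargs": {
  "increments": [
    {"gripper": 0,"delta_pos": [0,0,-0.02],"dr": [0,0,0]},
    {"gripper": 0,"delta_pos": [0,0,-0.02],"dr": [0,0,0]},
    {"gripper": 0,"delta_pos": [0,0,-0.02],"dr": [0,0,0]},
    {"gripper": 0,"delta_pos": [0,0,-0.02],"dr": [0,0,0]},
    {"gripper": 0,"delta_pos": [0,0,-0.02],"dr": [0,0,0]}
  ]
}}

```text
t: 10.67
ee_pos: [495.4, 44.6, 30.8]
orientation: [1.151, 1.244, -1.153]
ft_force: [0.9, -7.3, 5.9]
width: 39.9
```

Request:
{"fn": "apply_moves", "kwargs": {
  "increments": [
    {"gripper": 0,"delta_pos": [0,0,-0.02],"dr": [0,0,0]},
    {"gripper": 0,"delta_pos": [0,0,-0.02],"dr": [0,0,0]},
    {"gripper": 0,"delta_pos": [0,0,-0.02],"dr": [0,0,0]},
    {"gripper": 0,"delta_pos": [0,0,-0.02],"dr": [0,0,0]},
    {"gripper": 0,"delta_pos": [0,0,-0.02],"dr": [0,0,0]}
  ]
}}

```text
t: 11.08
ee_pos: [495.3, 45.6, 30.8]
orientation: [1.151, 1.244, -1.153]
ft_force: [0.4, -7.0, 6.0]
width: 39.9
```

Request:
{"fn": "apply_moves", "kwargs": {
  "increments": [
    {"gripper": 0,"delta_pos": [0,0,-0.02],"dr": [0,0,0]},
    {"gripper": 0,"delta_pos": [0,0,-0.02],"dr": [0,0,0]},
    {"gripper": 0,"delta_pos": [0,0,-0.02],"dr": [0,0,0]},
    {"gripper": 0,"delta_pos": [0,0,-0.02],"dr": [0,0,0]},
    {"gripper": 0,"delta_pos": [0,0,-0.02],"dr": [0,0,0]}
  ]
}}

```text
t: 11.5
ee_pos: [495.2, 46.6, 30.8]
orientation: [1.151, 1.244, -1.153]
ft_force: [0.6, -7.4, 5.7]
width: 39.9
```

Request:
{"fn": "apply_moves", "kwargs": {
  "increments": [
    {"gripper": 0,"delta_pos": [0,0,-0.02],"dr": [0,0,0]},
    {"gripper": 0,"delta_pos": [0,0,-0.02],"dr": [0,0,0]},
    {"gripper": 0,"delta_pos": [0,0,-0.02],"dr": [0,0,0]},
    {"gripper": 0,"delta_pos": [0,0,-0.02],"dr": [0,0,0]},
    {"gripper": 0,"delta_pos": [0,0,-0.02],"dr": [0,0,0]}
  ]
}}

```text
t: 11.92
ee_pos: [495.2, 47.6, 30.8]
orientation: [1.151, 1.244, -1.153]
ft_force: [1.1, -7.4, 6.1]
width: 40.0
```

Request:
{"fn": "apply_moves", "kwargs": {
  "increments": [
    {"gripper": 0,"delta_pos": [0,0,-0.02],"dr": [0,0,0]},
    {"gripper": 0,"delta_pos": [0,0,-0.02],"dr": [0,0,0]},
    {"gripper": 0,"delta_pos": [0,0,-0.02],"dr": [0,0,0]},
    {"gripper": 0,"delta_pos": [0,0,-0.02],"dr": [0,0,0]},
    {"gripper": 0,"delta_pos": [0,0,-0.02],"dr": [0,0,0]}
  ]
}}

```text
t: 12.33
ee_pos: [495.1, 48.6, 30.8]
orientation: [1.151, 1.244, -1.153]
ft_force: [0.8, -6.0, 5.9]
width: 39.8
```

Request:
{"fn": "apply_moves", "kwargs": {
  "increments": [
    {"gripper": 0,"delta_pos": [0,0,-0.02],"dr": [0,0,0]},
    {"gripper": 0,"delta_pos": [0,0,-0.02],"dr": [0,0,0]},
    {"gripper": 0,"delta_pos": [0,0,-0.02],"dr": [0,0,0]},
    {"gripper": 0,"delta_pos": [0,0,-0.02],"dr": [0,0,0]},
    {"gripper": 0,"delta_pos": [0,0,-0.02],"dr": [0,0,0]}
  ]
}}

```text
t: 12.75
ee_pos: [495.0, 49.6, 30.8]
orientation: [1.151, 1.244, -1.153]
ft_force: [0.8, -5.9, 6.3]
width: 39.8
```

Request:
{"fn": "apply_moves", "kwargs": {
  "increments": [
    {"gripper": 0,"delta_pos": [0,0,-0.02],"dr": [0,0,0]},
    {"gripper": 0,"delta_pos": [0,0,-0.02],"dr": [0,0,0]},
    {"gripper": 0,"delta_pos": [0,0,-0.02],"dr": [0,0,0]},
    {"gripper": 0,"delta_pos": [0,0,-0.02],"dr": [0,0,0]},
    {"gripper": 0,"delta_pos": [0,0,-0.02],"dr": [0,0,0]}
  ]
}}

```text
t: 13.17
ee_pos: [495.0, 50.6, 30.8]
orientation: [1.151, 1.244, -1.153]
ft_force: [-0.0, -7.3, 5.8]
width: 40.2
```

Request:
{"fn": "apply_moves", "kwargs": {
  "increments": [
    {"gripper": 0,"delta_pos": [0,0,-0.02],"dr": [0,0,0]},
    {"gripper": 0,"delta_pos": [0,0,-0.02],"dr": [0,0,0]},
    {"gripper": 0,"delta_pos": [0,0,-0.02],"dr": [0,0,0]},
    {"gripper": 0,"delta_pos": [0,0,-0.02],"dr": [0,0,0]},
    {"gripper": 0,"delta_pos": [0,0,-0.02],"dr": [0,0,0]}
  ]
}}

```text
t: 13.58
ee_pos: [494.8, 51.6, 30.8]
orientation: [1.151, 1.244, -1.153]
ft_force: [0.1, -6.7, 6.5]
width: 39.8
```

Request:
{"fn": "apply_moves", "kwargs": {
  "increments": [
    {"gripper": 0,"delta_pos": [0,0,-0.02],"dr": [0,0,0]},
    {"gripper": 0,"delta_pos": [0,0,-0.02],"dr": [0,0,0]},
    {"gripper": 0,"delta_pos": [0,0,-0.02],"dr": [0,0,0]},
    {"gripper": 0,"delta_pos": [0,0,-0.02],"dr": [0,0,0]},
    {"gripper": 0,"delta_pos": [0,0,-0.02],"dr": [0,0,0]}
  ]
}}

```text
t: 14.0
ee_pos: [494.8, 52.6, 30.8]
orientation: [1.151, 1.244, -1.153]
ft_force: [1.1, -6.6, 7.1]
width: 39.5
```

Request:
{"fn": "apply_moves", "kwargs": {
  "increments": [
    {"gripper": 0,"delta_pos": [0,0,-0.02],"dr": [0,0,0]},
    {"gripper": 0,"delta_pos": [0,0,-0.02],"dr": [0,0,0]},
    {"gripper": 0,"delta_pos": [0,0,-0.02],"dr": [0,0,0]},
    {"gripper": 0,"delta_pos": [0,0,-0.02],"dr": [0,0,0]},
    {"gripper": 0,"delta_pos": [0,0,-0.02],"dr": [0,0,0]}
  ]
}}

```text
t: 14.42
ee_pos: [494.7, 53.6, 30.8]
orientation: [1.151, 1.244, -1.153]
ft_force: [0.5, -6.5, 6.4]
width: 39.7
```

Request:
{"fn": "apply_moves", "kwargs": {
  "increments": [
    {"gripper": 0,"delta_pos": [0,0,-0.02],"dr": [0,0,0]},
    {"gripper": 0,"delta_pos": [0,0,-0.02],"dr": [0,0,0]},
    {"gripper": 0,"delta_pos": [0,0,-0.02],"dr": [0,0,0]},
    {"gripper": 0,"delta_pos": [0,0,-0.02],"dr": [0,0,0]},
    {"gripper": 0,"delta_pos": [0,0,-0.02],"dr": [0,0,0]}
  ]
}}

```text
t: 14.83
ee_pos: [494.6, 54.6, 30.8]
orientation: [1.151, 1.244, -1.153]
ft_force: [0.9, -6.9, 6.2]
width: 39.9
```

Request:
{"fn": "apply_moves", "kwargs": {
  "increments": [
    {"gripper": 0,"delta_pos": [0,0,-0.02],"dr": [0,0,0]},
    {"gripper": 0,"delta_pos": [0,0,-0.02],"dr": [0,0,0]},
    {"gripper": 0,"delta_pos": [0,0,-0.02],"dr": [0,0,0]},
    {"gripper": 0,"delta_pos": [0,0,-0.02],"dr": [0,0,0]},
    {"gripper": 0,"delta_pos": [0,0,-0.02],"dr": [0,0,0]}
  ]
}}

```text
t: 15.25
ee_pos: [494.5, 55.6, 30.8]
orientation: [1.151, 1.244, -1.153]
ft_force: [-0.4, -7.2, 4.9]
width: 39.9
```

Request:
{"fn": "apply_moves", "kwargs": {
  "increments": [
    {"gripper": 0,"delta_pos": [0,0,-0.02],"dr": [0,0,0]},
    {"gripper": 0,"delta_pos": [0,0,-0.02],"dr": [0,0,0]},
    {"gripper": 0,"delta_pos": [0,0,-0.02],"dr": [0,0,0]},
    {"gripper": 0,"delta_pos": [0,0,-0.02],"dr": [0,0,0]},
    {"gripper": 0,"delta_pos": [0,0,-0.02],"dr": [0,0,0]}
  ]
}}

```text
t: 15.67
ee_pos: [494.5, 56.6, 30.8]
orientation: [1.151, 1.244, -1.153]
ft_force: [0.7, -6.4, 6.1]
width: 39.9
```

Request:
{"fn": "apply_moves", "kwargs": {
  "increments": [
    {"gripper": 0,"delta_pos": [0,0,-0.02],"dr": [0,0,0]},
    {"gripper": 0,"delta_pos": [0,0,-0.02],"dr": [0,0,0]},
    {"gripper": 0,"delta_pos": [0,0,-0.02],"dr": [0,0,0]},
    {"gripper": 0,"delta_pos": [0,0,-0.02],"dr": [0,0,0]},
    {"gripper": 0,"delta_pos": [0,0,-0.02],"dr": [0,0,0]}
  ]
}}

```text
t: 16.08
ee_pos: [494.3, 57.6, 30.8]
orientation: [1.151, 1.244, -1.153]
ft_force: [-0.0, -6.5, 6.5]
width: 40.2
```

Request:
{"fn": "apply_moves", "kwargs": {
  "increments": [
    {"gripper": 0,"delta_pos": [0,0,-0.02],"dr": [0,0,0]},
    {"gripper": 0,"delta_pos": [0,0,-0.02],"dr": [0,0,0]},
    {"gripper": 0,"delta_pos": [0,0,-0.02],"dr": [0,0,0]},
    {"gripper": 0,"delta_pos": [0,0,-0.02],"dr": [0,0,0]},
    {"gripper": 0,"delta_pos": [0,0,-0.02],"dr": [0,0,0]}
  ]
}}

```text
t: 16.5
ee_pos: [494.3, 58.6, 30.8]
orientation: [1.151, 1.244, -1.153]
ft_force: [1.3, -6.7, 6.4]
width: 40.1
```

Request:
{"fn": "apply_moves", "kwargs": {
  "increments": [
    {"gripper": 0,"delta_pos": [0,0,-0.02],"dr": [0,0,0]},
    {"gripper": 0,"delta_pos": [0,0,-0.02],"dr": [0,0,0]},
    {"gripper": 0,"delta_pos": [0,0,-0.02],"dr": [0,0,0]},
    {"gripper": 0,"delta_pos": [0,0,-0.02],"dr": [0,0,0]},
    {"gripper": 0,"delta_pos": [0,0,-0.02],"dr": [0,0,0]}
  ]
}}

```text
t: 16.92
ee_pos: [494.2, 59.6, 30.8]
orientation: [1.151, 1.244, -1.153]
ft_force: [0.3, -6.6, 6.1]
width: 39.6
```

Request:
{"fn": "apply_moves", "kwargs": {
  "increments": [
    {"gripper": 0,"delta_pos": [0,0,-0.02],"dr": [0,0,0]},
    {"gripper": 0,"delta_pos": [0,0,-0.02],"dr": [0,0,0]},
    {"gripper": 0,"delta_pos": [0,0,-0.02],"dr": [0,0,0]},
    {"gripper": 0,"delta_pos": [0,0,-0.02],"dr": [0,0,0]},
    {"gripper": 0,"delta_pos": [0,0,-0.02],"dr": [0,0,0]}
  ]
}}

```text
t: 17.33
ee_pos: [494.1, 60.6, 30.8]
orientation: [1.151, 1.244, -1.153]
ft_force: [0.8, -8.0, 6.6]
width: 39.9
```

Request:
{"fn": "apply_moves", "kwargs": {
  "increments": [
    {"gripper": 0,"delta_pos": [0,0,-0.02],"dr": [0,0,0]},
    {"gripper": 0,"delta_pos": [0,0,-0.02],"dr": [0,0,0]},
    {"gripper": 0,"delta_pos": [0,0,-0.02],"dr": [0,0,0]},
    {"gripper": 0,"delta_pos": [0,0,-0.02],"dr": [0,0,0]},
    {"gripper": 0,"delta_pos": [0,0,-0.02],"dr": [0,0,0]}
  ]
}}

```text
t: 17.75
ee_pos: [494.1, 61.5, 30.8]
orientation: [1.151, 1.244, -1.153]
ft_force: [-0.2, -6.9, 6.5]
width: 40.0
```

Request:
{"fn": "apply_moves", "kwargs": {
  "increments": [
    {"gripper": 0,"delta_pos": [0,0,-0.02],"dr": [0,0,0]},
    {"gripper": 0,"delta_pos": [0,0,-0.02],"dr": [0,0,0]},
    {"gripper": 0,"delta_pos": [0,0,-0.02],"dr": [0,0,0]},
    {"gripper": 0,"delta_pos": [0,0,-0.02],"dr": [0,0,0]},
    {"gripper": 0,"delta_pos": [0,0,-0.02],"dr": [0,0,0]}
  ]
}}

```text
t: 18.17
ee_pos: [494.0, 62.5, 30.8]
orientation: [1.151, 1.244, -1.153]
ft_force: [1.6, -7.0, 6.5]
width: 40.1
```

Request:
{"fn": "apply_moves", "kwargs": {
  "increments": [
    {"gripper": 0,"delta_pos": [0,0,-0.02],"dr": [0,0,0]},
    {"gripper": 0,"delta_pos": [0,0,-0.02],"dr": [0,0,0]},
    {"gripper": 0,"delta_pos": [0,0,-0.02],"dr": [0,0,0]},
    {"gripper": 0,"delta_pos": [0,0,-0.02],"dr": [0,0,0]},
    {"gripper": 0,"delta_pos": [0,0,-0.02],"dr": [0,0,0]}
  ]
}}

```text
t: 18.58
ee_pos: [493.9, 63.5, 30.8]
orientation: [1.151, 1.244, -1.153]
ft_force: [0.4, -5.9, 6.7]
width: 39.7
```

Request:
{"fn": "apply_moves", "kwargs": {
  "increments": [
    {"gripper": 0,"delta_pos": [0,0,-0.02],"dr": [0,0,0]},
    {"gripper": 0,"delta_pos": [0,0,-0.02],"dr": [0,0,0]},
    {"gripper": 0,"delta_pos": [0,0,-0.02],"dr": [0,0,0]},
    {"gripper": 0,"delta_pos": [0,0,-0.02],"dr": [0,0,0]},
    {"gripper": 0,"delta_pos": [0,0,-0.02],"dr": [0,0,0]}
  ]
}}

```text
t: 19.0
ee_pos: [493.9, 64.5, 30.8]
orientation: [1.151, 1.244, -1.153]
ft_force: [-0.0, -6.9, 6.0]
width: 40.0
```

Request:
{"fn": "apply_moves", "kwargs": {
  "increments": [
    {"gripper": 0,"delta_pos": [0,0,-0.02],"dr": [0,0,0]},
    {"gripper": 0,"delta_pos": [0,0,-0.02],"dr": [0,0,0]},
    {"gripper": 0,"delta_pos": [0,0,-0.02],"dr": [0,0,0]},
    {"gripper": 0,"delta_pos": [0,0,-0.02],"dr": [0,0,0]},
    {"gripper": 0,"delta_pos": [0,0,-0.02],"dr": [0,0,0]}
  ]
}}

```text
t: 19.42
ee_pos: [493.7, 65.5, 30.8]
orientation: [1.151, 1.244, -1.153]
ft_force: [1.2, -7.4, 6.4]
width: 39.7
```

Request:
{"fn": "apply_moves", "kwargs": {
  "increments": [
    {"gripper": 0,"delta_pos": [0,0,-0.02],"dr": [0,0,0]},
    {"gripper": 0,"delta_pos": [0,0,-0.02],"dr": [0,0,0]},
    {"gripper": 0,"delta_pos": [0,0,-0.02],"dr": [0,0,0]},
    {"gripper": 0,"delta_pos": [0,0,-0.02],"dr": [0,0,0]},
    {"gripper": 0,"delta_pos": [0,0,-0.02],"dr": [0,0,0]}
  ]
}}

```text
t: 19.83
ee_pos: [493.6, 66.5, 30.8]
orientation: [1.151, 1.244, -1.153]
ft_force: [0.9, -6.1, 6.7]
width: 39.7
```

Request:
{"fn": "apply_moves", "kwargs": {
  "increments": [
    {"gripper": 0,"delta_pos": [0,0,-0.02],"dr": [0,0,0]},
    {"gripper": 0,"delta_pos": [0,0,-0.02],"dr": [0,0,0]},
    {"gripper": 0,"delta_pos": [0,0,-0.02],"dr": [0,0,0]},
    {"gripper": 0,"delta_pos": [0,0,-0.02],"dr": [0,0,0]},
    {"gripper": 0,"delta_pos": [0,0,-0.02],"dr": [0,0,0]}
  ]
}}

```text
t: 20.25
ee_pos: [493.6, 67.5, 30.8]
orientation: [1.151, 1.244, -1.153]
ft_force: [0.8, -7.7, 6.2]
width: 39.7
```

Request:
{"fn": "apply_moves", "kwargs": {
  "increments": [
    {"gripper": 0,"delta_pos": [0,0,-0.02],"dr": [0,0,0]},
    {"gripper": 0,"delta_pos": [0,0,-0.02],"dr": [0,0,0]},
    {"gripper": 0,"delta_pos": [0,0,-0.02],"dr": [0,0,0]},
    {"gripper": 0,"delta_pos": [0,0,-0.02],"dr": [0,0,0]},
    {"gripper": 0,"delta_pos": [0,0,-0.02],"dr": [0,0,0]}
  ]
}}

```text
t: 20.67
ee_pos: [493.5, 68.5, 30.8]
orientation: [1.151, 1.244, -1.153]
ft_force: [0.7, -7.1, 6.0]
width: 39.9
```

Request:
{"fn": "apply_moves", "kwargs": {
  "increments": [
    {"gripper": 0,"delta_pos": [0,0,-0.02],"dr": [0,0,0]},
    {"gripper": 0,"delta_pos": [0,0,-0.02],"dr": [0,0,0]},
    {"gripper": 0,"delta_pos": [0,0,-0.02],"dr": [0,0,0]},
    {"gripper": 0,"delta_pos": [0,0,-0.02],"dr": [0,0,0]},
    {"gripper": 0,"delta_pos": [0,0,-0.02],"dr": [0,0,0]}
  ]
}}

```text
t: 21.08
ee_pos: [493.4, 69.5, 30.8]
orientation: [1.151, 1.244, -1.153]
ft_force: [1.0, -7.7, 5.7]
width: 39.8
```

Request:
{"fn": "apply_moves", "kwargs": {
  "increments": [
    {"gripper": 0,"delta_pos": [0,0,-0.02],"dr": [0,0,0]},
    {"gripper": 0,"delta_pos": [0,0,-0.02],"dr": [0,0,0]},
    {"gripper": 0,"delta_pos": [0,0,-0.02],"dr": [0,0,0]},
    {"gripper": 0,"delta_pos": [0,0,-0.02],"dr": [0,0,0]},
    {"gripper": 0,"delta_pos": [0,0,-0.02],"dr": [0,0,0]}
  ]
}}

```text
t: 21.5
ee_pos: [493.3, 70.5, 30.8]
orientation: [1.151, 1.244, -1.153]
ft_force: [0.6, -6.5, 6.6]
width: 39.9
```

Request:
{"fn": "apply_moves", "kwargs": {
  "increments": [
    {"gripper": 0,"delta_pos": [0,0,-0.02],"dr": [0,0,0]},
    {"gripper": 0,"delta_pos": [0,0,-0.02],"dr": [0,0,0]},
    {"gripper": 0,"delta_pos": [0,0,-0.02],"dr": [0,0,0]},
    {"gripper": 0,"delta_pos": [0,0,-0.02],"dr": [0,0,0]},
    {"gripper": 0,"delta_pos": [0,0,-0.02],"dr": [0,0,0]}
  ]
}}

```text
t: 21.92
ee_pos: [493.2, 71.5, 30.8]
orientation: [1.151, 1.244, -1.153]
ft_force: [0.9, -7.7, 6.7]
width: 39.8
```

Request:
{"fn": "apply_moves", "kwargs": {
  "increments": [
    {"gripper": 0,"delta_pos": [0,0,-0.02],"dr": [0,0,0]},
    {"gripper": 0,"delta_pos": [0,0,-0.02],"dr": [0,0,0]},
    {"gripper": 0,"delta_pos": [0,0,-0.02],"dr": [0,0,0]},
    {"gripper": 0,"delta_pos": [0,0,-0.02],"dr": [0,0,0]},
    {"gripper": 0,"delta_pos": [0,0,-0.02],"dr": [0,0,0]}
  ]
}}

```text
t: 22.33
ee_pos: [493.2, 72.5, 30.8]
orientation: [1.151, 1.244, -1.153]
ft_force: [0.8, -7.9, 6.4]
width: 39.7
```

Request:
{"fn": "apply_moves", "kwargs": {
  "increments": [
    {"gripper": 0,"delta_pos": [0,0,-0.02],"dr": [0,0,0]},
    {"gripper": 0,"delta_pos": [0,0,-0.02],"dr": [0,0,0]},
    {"gripper": 0,"delta_pos": [0,0,-0.02],"dr": [0,0,0]},
    {"gripper": 0,"delta_pos": [0,0,-0.02],"dr": [0,0,0]},
    {"gripper": 0,"delta_pos": [0,0,-0.02],"dr": [0,0,0]}
  ]
}}

```text
t: 22.75
ee_pos: [493.1, 73.5, 30.8]
orientation: [1.151, 1.244, -1.153]
ft_force: [0.9, -7.9, 6.0]
width: 40.0
```

Request:
{"fn": "apply_moves", "kwargs": {
  "increments": [
    {"gripper": 0,"delta_pos": [0,0,-0.02],"dr": [0,0,0]},
    {"gripper": 0,"delta_pos": [0,0,-0.02],"dr": [0,0,0]},
    {"gripper": 0,"delta_pos": [0,0,-0.02],"dr": [0,0,0]},
    {"gripper": 0,"delta_pos": [0,0,-0.02],"dr": [0,0,0]},
    {"gripper": 0,"delta_pos": [0,0,-0.02],"dr": [0,0,0]}
  ]
}}

```text
t: 23.17
ee_pos: [493.0, 74.5, 30.8]
orientation: [1.151, 1.244, -1.153]
ft_force: [1.1, -7.6, 5.9]
width: 39.7
```

Request:
{"fn": "apply_moves", "kwargs": {
  "increments": [
    {"gripper": 0,"delta_pos": [0,0,-0.02],"dr": [0,0,0]},
    {"gripper": 0,"delta_pos": [0,0,-0.02],"dr": [0,0,0]},
    {"gripper": 0,"delta_pos": [0,0,-0.02],"dr": [0,0,0]},
    {"gripper": 0,"delta_pos": [0,0,-0.02],"dr": [0,0,0]},
    {"gripper": 0,"delta_pos": [0,0,-0.02],"dr": [0,0,0]}
  ]
}}

```text
t: 23.58
ee_pos: [492.9, 75.4, 30.8]
orientation: [1.151, 1.244, -1.153]
ft_force: [0.8, -7.6, 6.8]
width: 39.8
```

Request:
{"fn": "apply_moves", "kwargs": {
  "increments": [
    {"gripper": 0,"delta_pos": [0,0,-0.02],"dr": [0,0,0]},
    {"gripper": 0,"delta_pos": [0,0,-0.02],"dr": [0,0,0]},
    {"gripper": 0,"delta_pos": [0,0,-0.02],"dr": [0,0,0]},
    {"gripper": 0,"delta_pos": [0,0,-0.02],"dr": [0,0,0]},
    {"gripper": 0,"delta_pos": [0,0,-0.02],"dr": [0,0,0]}
  ]
}}

```text
t: 24.0
ee_pos: [492.9, 76.4, 30.8]
orientation: [1.151, 1.244, -1.153]
ft_force: [0.7, -8.4, 6.1]
width: 39.8
```

Request:
{"fn": "apply_moves", "kwargs": {
  "increments": [
    {"gripper": 0,"delta_pos": [0,0,-0.02],"dr": [0,0,0]},
    {"gripper": 0,"delta_pos": [0,0,-0.02],"dr": [0,0,0]},
    {"gripper": 0,"delta_pos": [0,0,-0.02],"dr": [0,0,0]},
    {"gripper": 0,"delta_pos": [0,0,-0.02],"dr": [0,0,0]},
    {"gripper": 0,"delta_pos": [0,0,-0.02],"dr": [0,0,0]}
  ]
}}

```text
t: 24.42
ee_pos: [492.8, 77.5, 30.8]
orientation: [1.151, 1.244, -1.153]
ft_force: [1.6, -7.8, 7.5]
width: 39.4
```

Request:
{"fn": "apply_moves", "kwargs": {
  "increments": [
    {"gripper": 0,"delta_pos": [0,0,-0.02],"dr": [0,0,0]},
    {"gripper": 0,"delta_pos": [0,0,-0.02],"dr": [0,0,0]},
    {"gripper": 0,"delta_pos": [0,0,-0.02],"dr": [0,0,0]},
    {"gripper": 0,"delta_pos": [0,0,-0.02],"dr": [0,0,0]},
    {"gripper": 0,"delta_pos": [0,0,-0.02],"dr": [0,0,0]}
  ]
}}

```text
t: 24.83
ee_pos: [492.7, 78.4, 30.8]
orientation: [1.151, 1.244, -1.153]
ft_force: [1.0, -7.5, 6.5]
width: 39.9
```

Request:
{"fn": "apply_moves", "kwargs": {
  "increments": [
    {"gripper": 0,"delta_pos": [0,0,-0.02],"dr": [0,0,0]},
    {"gripper": 0,"delta_pos": [0,0,-0.02],"dr": [0,0,0]},
    {"gripper": 0,"delta_pos": [0,0,-0.02],"dr": [0,0,0]},
    {"gripper": 0,"delta_pos": [0,0,-0.02],"dr": [0,0,0]},
    {"gripper": 0,"delta_pos": [0,0,-0.02],"dr": [0,0,0]}
  ]
}}

```text
t: 25.25
ee_pos: [492.6, 79.4, 30.8]
orientation: [1.151, 1.244, -1.153]
ft_force: [1.2, -7.4, 6.7]
width: 40.1
```

Request:
{"fn": "apply_moves", "kwargs": {
  "increments": [
    {"gripper": 0,"delta_pos": [0,0,-0.02],"dr": [0,0,0]},
    {"gripper": 0,"delta_pos": [0,0,-0.02],"dr": [0,0,0]},
    {"gripper": 0,"delta_pos": [0,0,-0.02],"dr": [0,0,0]},
    {"gripper": 0,"delta_pos": [0,0,-0.02],"dr": [0,0,0]},
    {"gripper": 0,"delta_pos": [0,0,-0.02],"dr": [0,0,0]}
  ]
}}

```text
t: 25.67
ee_pos: [492.6, 80.2, 30.8]
orientation: [1.151, 1.244, -1.153]
ft_force: [0.7, -11.2, 6.6]
width: 39.9
```

```bash
python3 - <<'E'
from h import *
from workcell import ctrl
st()
for n in ("wrist",):
    d=ctrl.get_image(n);cv2.imwrite(f"pics/{n}2.png",np.clip(d["img"][:,:,::-1]*1.5,0,255).astype(np.uint8))
E
```

```text
t 25.6667 tcp s -83.4 nose 191.6 l -0.28 push N 11.2 side 0.2 z 6.6 tool yaw 4.44 w 39.9 mom [-1.72 -0.08 -0.01]
```

View pics/wrist2.png

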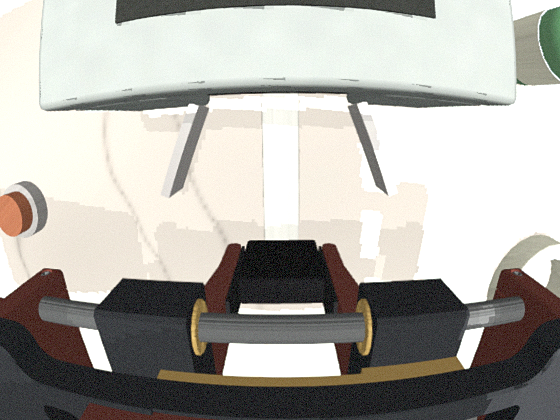

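The wrist view shows the handle held square at (281,268), with the bar running straight into the lane. Force rose to 11 N and motion stalled at nose ≈191.6 mm, so this is first contact. I'll press a little more.

Request:
{"fn": "apply_moves", "kwargs": {
  "increments": [
    {"gripper": 0,"delta_pos": [0,0,-0.02],"dr": [0,0,0]},
    {"gripper": 0,"delta_pos": [0,0,-0.02],"dr": [0,0,0]},
    {"gripper": 0,"delta_pos": [0,0,0],"dr": [0,0,0]},
    {"gripper": 0,"delta_pos": [0,0,0],"dr": [0,0,0]},
    {"gripper": 0,"delta_pos": [0,0,0],"dr": [0,0,0]}
  ]
}}

```text
t: 26.13
ee_pos: [492.5, 80.2, 30.8]
orientation: [1.151, 1.244, -1.153]
ft_force: [0.1, -12.7, 6.5]
width: 40.1
```

Request:
{"fn": "apply_moves", "kwargs": {
  "increments": [
    {"gripper": 0,"delta_pos": [0,0,-0.02],"dr": [0,0,0]},
    {"gripper": 0,"delta_pos": [0,0,-0.02],"dr": [0,0,0]},
    {"gripper": 0,"delta_pos": [0,0,0],"dr": [0,0,0]},
    {"gripper": 0,"delta_pos": [0,0,0],"dr": [0,0,0]},
    {"gripper": 0,"delta_pos": [0,0,0],"dr": [0,0,0]}
  ]
}}

```text
t: 26.55
ee_pos: [492.5, 80.2, 30.8]
orientation: [1.15, 1.244, -1.153]
ft_force: [-0.2, -15.2, 7.1]
width: 39.7
```

Request:
{"fn": "apply_moves", "kwargs": {
  "increments": [
    {"gripper": 0,"delta_pos": [0,0,-0.02],"dr": [0,0,0]},
    {"gripper": 0,"delta_pos": [0,0,-0.02],"dr": [0,0,0]},
    {"gripper": 0,"delta_pos": [0,0,0],"dr": [0,0,0]},
    {"gripper": 0,"delta_pos": [0,0,0],"dr": [0,0,0]},
    {"gripper": 0,"delta_pos": [0,0,0],"dr": [0,0,0]}
  ]
}}

```text
t: 26.97
ee_pos: [492.5, 80.3, 30.8]
orientation: [1.15, 1.244, -1.153]
ft_force: [2.1, -19.1, 7.1]
width: 40.1
```

Request:
{"fn": "apply_moves", "kwargs": {
  "increments": [
    {"gripper": 0,"delta_pos": [0,0,0],"dr": [0,0,0]},
    {"gripper": 0,"delta_pos": [0,0,0],"dr": [0,0,0]},
    {"gripper": 0,"delta_pos": [0,0,0],"dr": [0,0,0]},
    {"gripper": 0,"delta_pos": [0,0,0],"dr": [0,0,0]},
    {"gripper": 0,"delta_pos": [0,0,0],"dr": [0,0,0]}
  ]
}}

```text
t: 27.38
ee_pos: [492.5, 80.3, 30.8]
orientation: [1.15, 1.244, -1.153]
ft_force: [1.1, -18.4, 6.1]
width: 39.7
```

Request:
{"fn": "apply_moves", "kwargs": {
  "increments": [
    {"gripper": 100,"delta_pos": [0,0,0],"dr": [0,0,0]},
    {"gripper": 100,"delta_pos": [0,0,0],"dr": [0,0,0]},
    {"gripper": 100,"delta_pos": [0,0,0],"dr": [0,0,0]},
    {"gripper": 100,"delta_pos": [0,0,0],"dr": [0,0,0]},
    {"gripper": 100,"delta_pos": [0,0,0],"dr": [0,0,0]}
  ]
}}

```text
t: 27.8
ee_pos: [492.4, 82.7, 30.5]
orientation: [1.152, 1.245, -1.152]
ft_force: [-0.3, 0.4, -0.7]
width: 69.3
```

Request:
{"fn": "apply_moves", "kwargs": {
  "increments": [
    {"gripper": 100,"delta_pos": [0,0,0],"dr": [0,0,0]},
    {"gripper": 100,"delta_pos": [0,0,0],"dr": [0,0,0]},
    {"gripper": 100,"delta_pos": [0,0,0],"dr": [0,0,0]},
    {"gripper": 100,"delta_pos": [0,0,0],"dr": [0,0,0]},
    {"gripper": 100,"delta_pos": [0,0,0],"dr": [0,0,0]}
  ]
}}

```text
t: 28.22
ee_pos: [492.7, 82.5, 30.7]
orientation: [1.152, 1.245, -1.152]
ft_force: [0.2, -1.5, 0.4]
width: 87.6
```

Request:
{"fn": "apply_moves", "kwargs": {
  "increments": [
    {"gripper": 100,"delta_pos": [-0.6,0,0],"dr": [0,0,0]},
    {"gripper": 100,"delta_pos": [-1.2,0,0],"dr": [0,0,0]},
    {"gripper": 100,"delta_pos": [-2,0,0],"dr": [0,0,0]},
    {"gripper": 100,"delta_pos": [-3,0,0],"dr": [0,0,0]},
    {"gripper": 100,"delta_pos": [-3,0,0],"dr": [0,0,0]}
  ]
}}

```text
t: 28.63
ee_pos: [491.9, 82.3, 129.5]
orientation: [1.151, 1.246, -1.154]
ft_force: [0.5, 0.2, -0.4]
width: 88.0
```

Request:
{"fn": "apply_moves", "kwargs": {
  "increments": [
    {"gripper": 100,"delta_pos": [-2,0,2.5],"dr": [0,0,0]},
    {"gripper": 100,"delta_pos": [-2,0,2.5],"dr": [0,0,0]},
    {"gripper": 100,"delta_pos": [-2,0,2.5],"dr": [0,0,0]},
    {"gripper": 100,"delta_pos": [-2,0,2.5],"dr": [0,0,0]},
    {"gripper": 100,"delta_pos": [-2,0,2.5],"dr": [0,0,0]}
  ]
}}

```text
t: 29.05
ee_pos: [502.0, -43.3, 230.3]
orientation: [1.152, 1.244, -1.152]
ft_force: [0.6, 0.3, 0.3]
width: 87.8
```

Request:
{"fn": "apply_moves", "kwargs": {
  "increments": [
    {"gripper": 100,"delta_pos": [0,0,2.5],"dr": [0,0,0]},
    {"gripper": 100,"delta_pos": [0,0,2.5],"dr": [0,0,0]},
    {"gripper": 100,"delta_pos": [0,0,2.5],"dr": [0,0,0]},
    {"gripper": 100,"delta_pos": [0,0,0],"dr": [0,0,0]},
    {"gripper": 100,"delta_pos": [0,0,0],"dr": [0,0,0]}
  ]
}}

```text
t: 29.47
ee_pos: [507.9, -117.8, 229.0]
orientation: [1.154, 1.244, -1.154]
ft_force: [-0.1, -0.3, 1.0]
width: 88.0
```

```bash
python3 - <<'E'
from h import *
from workcell import ctrl
st()
d=ctrl.get_image("top");W=cloud(d);Z=W[...,2];s=(W[...,:2]-G)@D;l=(W[...,:2]-G)@L
m=(s>-115)&(s<-60)&(abs(l)<30)&(Z>45)&(Z<65);r=rect(W,m);c=np.array(r[0][0])-G;print(r,"handle s,l",c@D,c@L,"nose",c@D+275)
e=ctrl.get_image("scene");W0=cloud(np.load("pics/top0.npz"))
for n,(x,y) in dict(bottle=(632,219),jar=(653,314),tape=(695,56)).items():
    out=[]
    for Q in(W0,W):
        h=dict(bottle=60,jar=45,tape=14)[n];k=(np.hypot(Q[...,0]-x,Q[...,1]-y)<60)&(Q[...,2]>h)&(Q[...,1]<345);out.append(Q[k][:,:2].mean(0).round(1))
    print(n,out)
a=cv2.resize(d["img"][180:360,90:390],(600,360));b=cv2.resize(e["img"][120:270,150:370],(600,409),interpolation=cv2.INTER_CUBIC)[:240]
cv2.imwrite("pics/fin.png",np.clip(np.vstack([a,b])[:,:,::-1]*1.5,0,255).astype(np.uint8))
E
```

```text
t 29.4667 tcp s -281.9 nose -6.9 l 1.50 push N 0.3 side 0.1 z 1.0 tool yaw 4.27 w 88.0 mom [-0.12  0.07  0.01]
(((493.04217529296875, 79.99462890625), (39.680564880371094, 13.660341262817383), 5.32789421081543), 144, np.float64(57.24970571165506)) handle s,l -83.58021861140632 -0.7476523941080204 nose 191.41978138859366
bottle [array([636.1, 220.4]), array([636. , 220.4])]
jar [array([663.4, 322.7]), array([663.5, 322.5])]
tape [array([692.7,  56.9]), array([692.7,  56.8])]
```

View pics/fin.png

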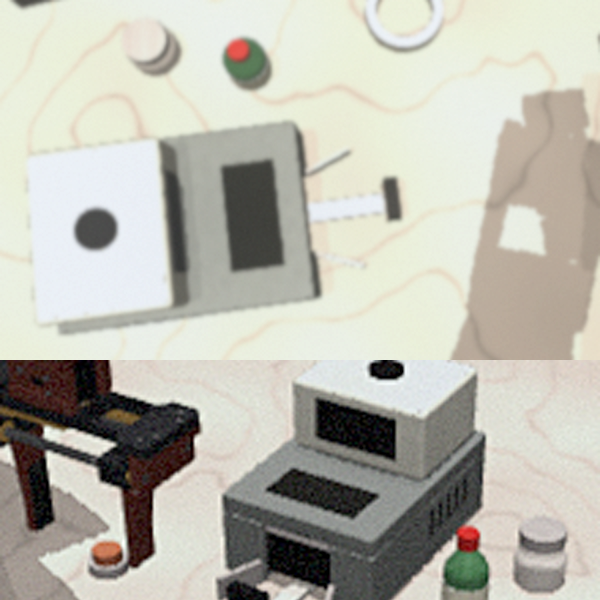

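The carrier has stayed home: the nose is at ≈191.4 mm after release, against 191.6 mm while pressed. The handle is free, the flap looks closed over the bar, and the bystanders haven't moved. Handing in.

```bash
python3 -c "
from workcell import ctrl
print(ctrl.close_job())"
```

```text
the job is handed in; nothing more can be done
None
```

The carrier is home against the stop and released, and I handed the job in at about 29.5 s; no verdict was reported. I gripped it by the handle, lined it up with the lane, and slid it through the flap. From about 153 mm past the gate I advanced 1 mm per call until I felt the stop at about 191.5 mm.

- **Pressing:** the wrist force held at 18–19 N for over 0.4 s, against about 7.5 N while sliding. That puts the stop force at roughly 11 N, and it cannot have passed about 19 N, well under 40 N.
- **Last checks:** after release the nose measured 191.4 mm in the top image, against 191.6 mm from the arm while pressing, so the carrier did not spring back. The bottle, jar and tape roll moved less than 0.3 mm, and the gripper is clear.
- **Not directly measured:** the pin travel and flap angle are not reported. I inferred the pin from the nose position, and the flap looks closed over the tail bar in the scene image.

No check failed or disagreed.

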